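Knock a whole-mount wax block out of its mould and slide it onto the cold plate

TASK

Press the red-handled knock-out lever of the bench mould all the way down so that the wax block is lifted out of the cavity, then slide the block sideways onto the blue cold plate and up square against the dark steel rail along its back. Slide it gently and do not pick it up, because fresh wax chips when it is pinched; keep it off the black warm plate on the other side, and leave the other things on the bench where they are.

Things in the scene. Friction and masses are not known exactly. Their poses are not given: they have to be found in the camera images.
- mould: Aluminium bench mould, bolted down. Origin: underside centre of its box; +x points to the back, away from the lever. Box 116 mm (x) x 86 mm (y), flat rim at z = 75 mm; open cavity 92 x 62 mm, centred. Foot reaches to x = -120 mm. The cold plate stands at its left or right (y) side and the warm plate at the other, 6 to 10 mm from the box, parallel to it.
- ejector_top (a point): Centre of the top of the steel ejector plate, the cavity's moving floor (90 x 60 mm). It lies 42 mm above the bench with the lever up and 76.5 mm, 1.5 mm proud of the mould's rim, with the lever fully down. Axes as the mould's.
- lever (a joint): Knock-out lever at the front (-x) of the mould, turning about a level pin parallel to the mould's y at x = -72, z = 45 mm in its frame. 0 = up (arm slopes 0.25 rad up towards -x), 0.47 = fully down on its stop (0.22 rad below level). The ejector plate rises in proportion. Stiff: about 8 to 15 N at the handle; stays where it is left.
- lever_grip (a point): Centre of the lever's red cross handle, a round bar 18 mm thick and 70 mm long parallel to the mould's y, 80 mm from the pin. It moves down from about 65 mm to 28 mm above the bench. Axes as the lever's.
- block: Cream wax block with a green slotted cassette set in its top; starts in the cavity, on the ejector plate. 90 mm (x) x 60 mm (y); the wax is 23 mm high and the cassette (76 x 52 mm) 5 mm more, 28 mm in all. Origin: centre of its underside. x is its long axis, parallel to the mould's x at the start. Mass 0.11 to 0.23 kg, free to slide.
- cold_plate: Blue box with a bare aluminium top and a dark steel rail along its back edge; fixed. 190 mm (x) x 170 mm (y), flat top at z = 73 mm, 2 mm lower than the mould's rim. Origin: underside centre; +x points to the rail. Its axes are parallel to the mould's.
- rail (a point): Middle of the rail's front face at the height of the cold plate's top; x points from the front into the rail, y along it, z up. The rail is 170 mm long, stands 15 mm above the top, and its face lies 83 mm behind (+x of) the plate's centre.
- warm_plate: Cream box with a black top, no rail, on the other side of the mould; fixed. Same outline, 190 x 170 mm, top at z = 73 mm. Origin: underside centre; axes parallel to the mould's.
- slides: Bystander: white holder with green glass slides, 82 x 34 x 22 mm, standing on the warm plate. Origin: underside centre.
- wash_bottle: Bystander: white bottle with a blue cap, 70 mm across, 170 mm tall, on the bench. Origin: underside centre.
- base_moulds: Bystander: stack of steel base moulds, 95 x 70 x 46 mm, on the bench. Origin: underside centre.
- scraper: Bystander: spatula with a dark handle, 190 mm long, lying on the bench. Origin near its middle.
Not all that is in view belongs to the job. There is more than one size of the block; the job needs the smallest.

How it is judged:
By the outcome, as a careful person would: the job done as asked, in the order asked, and still so for the second after the job is handed in, with the robot touching nothing.
It also fails if it takes over 53 s, if anything falls off the work surface, if the arm or the gripper's body presses on something with over 40 N, if the wrist force passes 120 N, or if a joint passes its speed limit or range.

ROBOT

A 6-joint arm with a two-finger parallel gripper is mounted at the origin on the work surface. World frame = base frame: x ahead of the robot, y to its left, z up, the work surface at z = 0. Lengths are in m, angles in rad, forces in N, time in s.
With the tool pointing down it reaches from about 0.425 to 0.925 m from the base axis. Payload 12.5 kg.
Tool frame: the origin (TCP) lies at the very end of the fingers, on their centre line; the grasp point (between the pads) lies 19 mm behind it; z points along the fingers, y is the direction in which the jaws open and shut (so a half turn about z gives the same grasp; the last joint's range is limited). The gripper opens to 85 mm and grips with 20 to 120 N. Pads are 22 mm wide; open, the fingers measure 114 mm over their backs; the gripper's body (76 mm by 85 mm) begins 54 mm behind the grasp point. The pads swing forward as they close: fully open they stand 13 mm farther back than shut.
Start: joints at [1.055, 0.491, 1.559, -0, 1.092, -0.106], TCP at [0.249, 0.573, 0.231] pointing down, gripper open.
Joint ranges: [-3.1, 3.1], [-0.84, 2.19], [0.05, 2.79], [-1.13, 4.28], [0.06, 2.93], [-2.69, 2.69]. Speed limits (rad/s): [2.22, 2.22, 2.79, 3.14, 3.14, 3.14].

INTERFACE

Orientations are given as a rotation vector (axis times angle).
In Python, from station import arm gives the robot as it stands.
- The arm moves only by the shell command python3 -m creep 'ROWS' [OPENING] [FORCE]. ROWS is JSON, one flat list of numbers, 6 for each row, row after row: the shift along the tool's x, y, z in cm, then the turn, a rotation vector about the tool's x, y, z in rad. A call has exactly 5 rows; each row shifts and turns the pose as measured when the row begins, along the tool's axes as they then stand; what a row does not reach is not made up. A row lasts 1/12 s, in which the tool goes at most 41.7 mm and 7.16 degrees, less where a joint would pass 70% of its speed; a pose out of reach is approached as far as the arm can. A call with a gripper value outside its range is refused whole. OPENING is the opening, from 0 (shut) to 1 (fully open), set as the call begins (- or left out, the last holds). The fingers move at their own pace and stop on an object; FORCE is the grip in N (left out, the last holds). Time passes only in rows, so rows that do not move let the fingers close, or fill a call up. It gives the time, the measured TCP pose, the force and the opening at its end, in the units of the state.
- arm.get_obs(): the state, without advancing time (a new reading comes with each control period).
- arm.read_camera(name): name is "scene" or "top" or "wrist"; returns a dict with "color" (384x512x3 uint8, red, green, blue), "depth" (384x512 float32, m along the optical axis (not along the pixel's ray), 0 where there is no reading), "fx", "fy", "cx", "cy" (pixels), "extrinsics" (4x4, takes a point from camera to world coordinates); the wrist camera has in their place "T_tool_cam" (4x4, takes a point from camera to tool coordinates, whose origin is the TCP and whose axes are the flange's). Camera axes: x right, y down, z forward; pixel columns grow to the right and rows downward; lengths in m; the calibration is good to about 2 mm. The wrist camera is an equidistant fisheye: a pixel r from the principal point sees the ray r / f radians off the axis. A picture is of the moment at which its call begins: read the wrist's pose just before it.
- arm.finish_job(): hands the job in, once; it reports no verdict.
Trained networks look in a picture, given as the dict that the camera call returned (one of the last four; its "shot" number tells which), for a name from the list of things; names that differ only in an ending like _2 or _b are one class to them, and where a whole thing is asked for, a point or a joint stands for the part that bears it (a point fixed in the world has none). Each returns a list of dicts, best first, with "confidence" (0 to 1); they miss things now and then, are a little off and sometimes report something else, mostly with a low value. They report only what shows in the picture. A call takes as long as a camera call. They do not tell look-alikes from the thing itself.
- arm.find_in(picture, name): "extent" ([left, top, width, height] in pixels, round what is visible of it).
- arm.masks_of(picture, name): "mask" (384x512 bool, what is visible of it) and "extent" ([left, top, width, height] in pixels, round what is visible of it).
The state is a dict: "t": time; "joint_pos": joint angles; "qvel": joint speeds; "joint_torque": joint torques, N m; "position": TCP position; "eef_rot": TCP orientation; "ft_force": force on the tool from outside, world axes, zero at the start; "torque": the same for the moment, N m; "grip_width": finger opening in m.
Only numpy, scipy, OpenCV 4.12 (cv2) and the standard library are available. Lean on these libraries where they do the work, as an engineer would, in place of code of your own. Each camera call takes 0.05 s, during which the arm holds its last target. There are 200 camera calls.

## Working session

There is one attempt and no reset: what is moved stays moved. The work goes in short steps, Python scripts to look and compute and a shell command to move; the robot and the scene stay as the last step left them, time stands still between calls to the robot, and variables do not carry over. Pictures are saved under pics/ and viewed, about 8 in all and at most 12, crops included, and the job is handed in when it is done.

```bash
mkdir -p pics; ls; cat > h.py <<'E'
import numpy as np, cv2
from station import arm
from scipy.spatial.transform import Rotation as R
def cloud(p):
    d=p["depth"]; v,u=np.mgrid[:384,:512]
    c=np.stack([(u-p["cx"])/p["fx"]*d,(v-p["cy"])/p["fy"]*d,d],-1)
    w=c@p["extrinsics"][:3,:3].T+p["extrinsics"][:3,3]; w[d==0]=np.nan; return w
def save(p,n): cv2.imwrite("pics/"+n,p["color"][:,:,::-1])
E
python3 - <<'E'
from h import *
o=arm.get_obs(); print({k:np.round(v,3) for k,v in o.items()})
ims=[]
for cam in ("top","scene"):
    p=arm.read_camera(cam); ims.append(p["color"]); W=cloud(p)
    np.savez(cam+".npz",W=W,c=p["color"],E=p["extrinsics"],K=[p["fx"],p["fy"],p["cx"],p["cy"]])
    for n in ("mould","block","lever","lever_grip","cold_plate","warm_plate","slides","wash_bottle","base_moulds","scraper"):
        for r in arm.masks_of(p,n)[:4]:
            if r["confidence"]<.3: continue
            q=W[r["mask"]]; q=q[~np.isnan(q[:,0])]
            print(cam,n,round(r["confidence"],2),np.round(r["extent"]).astype(int),np.round(np.median(q,0),3) if len(q) else None, np.round(np.percentile(q[:,2],95),3) if len(q) else None)
cv2.imwrite("pics/a.png",cv2.resize(np.vstack(ims)[:,:,::-1],None,fx=.78,fy=.78,interpolation=cv2.INTER_AREA))
E
```

```text
pics
{'t': np.float64(0.0), 'joint_pos': array([ 1.055,  0.492,  1.559,  0.   ,  1.092, -0.106]), 'qvel': array([-0.001, -0.   ,  0.   , -0.001,  0.   ,  0.001]), 'joint_torque': array([ 1.0000e-03, -6.1845e+01, -2.6160e+01, -0.0000e+00,  4.0000e-03,
        0.0000e+00]), 'position': array([0.249, 0.573, 0.231]), 'eef_rot': array([-6.390e-01, -3.076e+00,  2.000e-03]), 'ft_force': array([-0.994,  0.016, -0.11 ]), 'torque': array([0.   , 0.038, 0.008]), 'grip_width': np.float64(0.085)}
top mould 0.89 [227 145  33  66] [0.525 0.027 0.055] 0.078
top block 0.92 [234 152  20  29] [0.59  0.026 0.069] 0.075
top block 0.81 [298  91  42  45] [ 0.78  -0.214  0.037] 0.042
top lever 0.8 [235 181  18  28] [0.455 0.03  0.066] 0.077
top lever_grip 0.67 [232 180  17  35] [0.445 0.03  0.069] 0.077
top cold_plate 0.92 [258 142  59  63] [ 0.564 -0.11   0.073] 0.085
top warm_plate 0.65 [172 126  61  67] [0.597 0.156 0.073] 0.078
top slides 0.74 [195 146  14  23] [0.614 0.158 0.094] 0.099
top wash_bottle 0.63 [391 192  31  27] [ 0.47  -0.477  0.112] 0.17
top base_moulds 0.58 [ 99 184  34  36] [0.462 0.433 0.035] 0.047
top base_moulds 0.37 [235 152  18  27] [0.589 0.025 0.069] 0.075
top scraper 0.97 [112 234  46  58] [0.244 0.381 0.004] 0.02
scene mould 0.86 [242 171  63  79] [0.64  0.027 0.063] 0.076
scene block 0.95 [262 193  32  21] [0.595 0.027 0.069] 0.072
scene block 0.93 [198 284  60  47] [ 0.796 -0.224  0.037] 0.041
scene block 0.86 [284 248  35  50] [ 0.802 -0.03   0.037] 0.041
scene lever 0.77 [242 171  18  20] [0.451 0.032 0.065] 0.074
scene lever_grip 0.56 [245 171  20  24] [0.452 0.031 0.064] 0.073
scene cold_plate 0.63 [185 191  86  77] [ 0.602 -0.12   0.072] 0.086
scene warm_plate 0.8 [275 165  88  71] [0.656 0.14  0.072] 0.075
scene slides 0.59 [305 180  34  22] [0.624 0.155 0.092] 0.096
scene base_moulds 0.58 [343 138  29  28] [0.478 0.427 0.033] 0.045
scene scraper 0.7 [302 124  12  29] [0.253 0.381 0.004] 0.019
```

View pics/a.png

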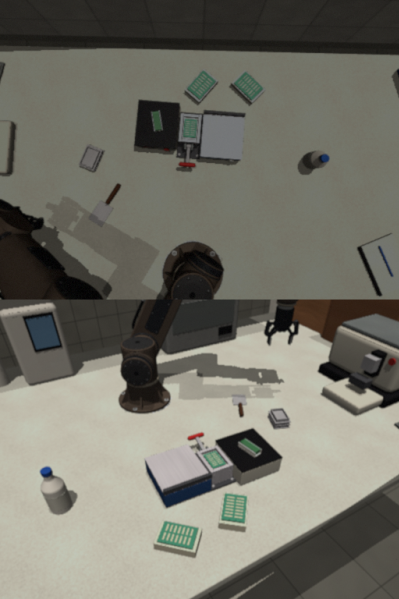

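The top view shows the mould near (190,130), the cold plate on its right (-y) and the warm plate with the slides on its left. There are three block-like things in the full-frame top picture: one in the mould at (244,166), and two on the bench at about (319,113) and (258,107). The one in the mould looks smallest; I'll check that while fitting the poses.

```bash
python3 - <<'E'
from h import *
T=np.load("top.npz"); S=np.load("scene.npz")
def rect(P):
    (c,s,a)=cv2.minAreaRect((P*1000).astype(np.float32)); return np.round(c,1),np.round(s,1),round(a,1)
for nm,D in (("top",T),("scene",S)):
    W=D["W"]; c=D["c"].astype(int); z=W[...,2]
    for lab,lo,hi,x0,x1,y0,y1 in (("cold",.070,.077,.47,.74,-.24,-.035),("rail",.081,.095,.55,.75,-.26,-.01),("warm",.070,.077,.47,.8,.078,.3),("handle",.045,.09,.40,.475,-.03,.09)):
        m=(z>lo)&(z<hi)&(W[...,0]>x0)&(W[...,0]<x1)&(W[...,1]>y0)&(W[...,1]<y1)
        if lab=="handle": m&=(c[...,0]>c[...,1]*2)&(c[...,0]>60)
        if m.sum()<5: print(nm,lab,m.sum());continue
        print(nm,lab,m.sum(),rect(W[m][:,:2]),W[m].mean(0).round(4),np.percentile(z[m],[5,50,95]).round(4))
    g=(c[...,1]>c[...,0]*1.25)&(c[...,1]>c[...,2]*1.1)&(z>.02)&(W[...,0]<1)
    n,l,st,ce=cv2.connectedComponentsWithStats(cv2.morphologyEx(g.astype(np.uint8),cv2.MORPH_CLOSE,np.ones((3,3))))
    for i in range(1,n):
        if st[i,4]>60: q=W[(l==i)]; q=q[~np.isnan(q[:,0])]; print(nm,"green",st[i],rect(q[:,:2]),np.median(q,0).round(4))
a=cv2.resize(T["c"][80:225,165:345,::-1],None,fx=4,fy=4,interpolation=cv2.INTER_CUBIC)
cv2.imwrite("pics/b.png",a)
E
```

```text
top cold 2066 (array([ 560.2, -112.9]), array([163. , 179.3]), 87.3) [ 0.5603 -0.1133  0.0732] [0.0704 0.0731 0.0763]
top rail 221 (array([ 611. , -112.2]), array([166.4,  99.1]), 86.8) [ 0.6519 -0.1147  0.0871] [0.0817 0.0873 0.0919]
top warm 2113 (array([604.4, 160.7]), array([170.3, 190.1]), 86.8) [0.5998 0.1621 0.0733] [0.0704 0.0733 0.0764]
top handle 91 (array([440.3,  34.5]), array([60.9, 15.1]), 83.9) [0.4402 0.0349 0.0723] [0.0679 0.0724 0.078 ]
top green [240  91  36  36 670] (array([782.1, -16.5]), array([ 73.9, 104.6]), 50.5) [ 0.7811 -0.0168  0.0384]
top green [301  92  36  36 681] (array([ 782.7, -217.9]), array([104.2,  72.2]), 46.7) [ 0.7817 -0.217   0.0382]
top green [196 142  11  26 198] (array([617.4, 161.5]), array([83. , 25.4]), 11.1) [0.614  0.1605 0.0946]
top green [235 152  18  25 369] (array([589.8,  26.3]), array([51. , 75.1]), 86.2) [0.5895 0.0265 0.0702]
top green [ 37 316  22  16  87] (array([205.4, 369.9]), array([37. ,  3.5]), 60.5) [0.2063 0.371  0.6311]
top green [ 75 359  32  25 205] (array([153. , 248.4]), array([49.8,  5.8]), 59.0) [0.1554 0.2509 0
[... 219 characters left out ...]
66] [0.0824 0.087  0.0898]
scene warm 2174 (array([607.8, 161.9]), array([171.9, 193.9]), 87.0) [0.614  0.1587 0.0728] [0.0706 0.0727 0.0751]
scene handle 76 (array([447.2,  31.5]), array([62.6, 14. ]), 88.1) [0.448  0.0313 0.0713] [0.0668 0.0721 0.0743]
scene green [308 178  25  19 186] (array([604. , 162.2]), array([ 40.7, 108.2]), 88.5) [0.6177 0.1628 0.0942]
scene green [261 194  28  23 237] (array([588.2,  28.9]), array([58.1, 85. ]), 86.9) [0.5954 0.0265 0.0693]
scene green [284 249  32  37 763] (array([782.3, -15.9]), array([ 70.8, 113.3]), 50.2) [ 0.7883 -0.0194  0.0387]
scene green [202 285  52  35 898] (array([ 784.8, -218.5]), array([104.8,  75.8]), 46.3) [ 0.7874 -0.2186  0.0385]
```

View pics/b.png

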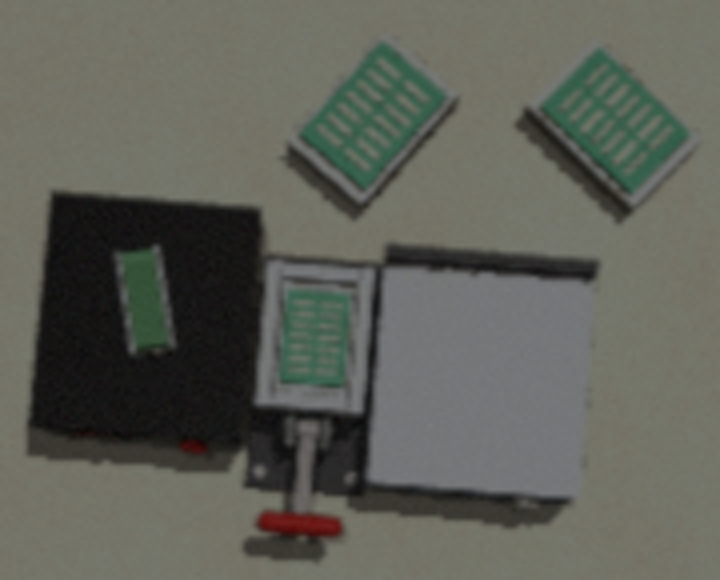

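The block in the mould, at (244,166), has a cassette measuring about 75 x 51 mm, which fits the 76 x 52 in the text. The two on the bench measure about 104 x 73 and are too large. The mould is at about (0.590, 0.0265) with a yaw of -3.1°, and the handle is at (0.4405, 0.0346), which agrees with the red pixels seen from above.

```bash
cat > plan.py <<'E'
import sys; from h import *
# x y z yaw(deg, of tool y) nrows
x,y,z,yaw,n=map(float,sys.argv[1:]); n=int(n)
o=arm.get_obs(); p=np.array(o["position"]); r=R.from_rotvec(o["eef_rot"])
a=np.radians(yaw); g=R.from_matrix(np.array([[-np.sin(a),np.cos(a),0],[np.cos(a),np.sin(a),0],[0,0,-1]]).T)
w=(r.inv()*g).as_rotvec()/n; d=(np.array([x,y,z])-p)/n
print("t %.2f step %.1fmm %.1fdeg F %s"%(o["t"],1e3*np.linalg.norm(d),np.degrees(np.linalg.norm(w)),np.round(o["ft_force"],1)))
out=[]
for i in range(n):
    s=r.inv().apply(d)*100; out.append([*np.round(s,2),*np.round(w,3)]); r=r*R.from_rotvec(w)
for i in range(0,n,5): print(",  ".join(",".join("%g"%v for v in q) for q in out[i:i+5]))
E
python3 plan.py .4405 .0346 .15 -3.1 15
```

```text
t 1.10 step 38.5mm 4.6deg F [-0.3 -0.2  0. ]
-2.6,-2.79,0.54,0,-0,0.081,  -2.82,-2.57,0.54,0,-0,0.081,  -3.02,-2.33,0.54,0,-0,0.081,  -3.2,-2.08,0.54,0,-0,0.081,  -3.35,-1.81,0.54,0,-0,0.081
-3.49,-1.53,0.54,0,-0,0.081,  -3.6,-1.25,0.54,0,-0,0.081,  -3.69,-0.95,0.54,0,-0,0.081,  -3.76,-0.65,0.54,0,-0,0.081,  -3.8,-0.34,0.54,0,-0,0.081
-3.81,-0.04,0.54,0,-0,0.081,  -3.8,0.27,0.54,0,-0,0.081,  -3.77,0.58,0.54,0,-0,0.081,  -3.71,0.88,0.54,0,-0,0.081,  -3.62,1.18,0.54,0,-0,0.081
```

```bash
python3 -m creep '[-2.6,-2.8,0.5,0,0,0.081,-2.8,-2.6,0.5,0,0,0.081,-3.0,-2.3,0.5,0,0,0.081,-3.2,-2.1,0.5,0,0,0.081,-3.35,-1.8,0.5,0,0,0.081]' 0
python3 -m creep '[-3.5,-1.5,0.5,0,0,0.081,-3.6,-1.25,0.5,0,0,0.081,-3.7,-0.95,0.5,0,0,0.081,-3.75,-0.65,0.5,0,0,0.081,-3.8,-0.35,0.5,0,0,0.081]'
python3 plan.py .4405 .0346 .12 -3.1 10
```

```text
t: 1.52
position: [0.3115, 0.393, 0.2051]
eef_rot: [1.254, 2.88, 0.007]
ft_force: [0.7, 0.0, -0.2]
grip_width: 0.0255
t: 1.93
position: [0.3742, 0.2045, 0.1794]
eef_rot: [1.831, 2.552, 0.012]
ft_force: [1.1, -0.1, -0.2]
grip_width: -0.0001
t 1.93 step 19.2mm 2.2deg F [ 1.1 -0.1 -0.2]
-1.82,0.08,0.59,0.001,-0.001,0.038,  -1.82,0.15,0.59,0.001,-0.001,0.038,  -1.81,0.22,0.59,0.001,-0.001,0.038,  -1.8,0.29,0.59,0.001,-0.001,0.038,  -1.79,0.36,0.59,0.001,-0.001,0.038
-1.77,0.42,0.59,0.001,-0.001,0.038,  -1.76,0.49,0.59,0.001,-0.001,0.038,  -1.74,0.56,0.59,0.001,-0.001,0.038,  -1.71,0.63,0.59,0.001,-0.001,0.038,  -1.69,0.69,0.59,0.001,-0.001,0.038
```

```bash
python3 -m creep '[-2,0.1,0.6,0,0,0.04,-2,0.2,0.6,0,0,0.04,-2,0.2,0.6,0,0,0.04,-2,0.3,0.6,0,0,0.04,-2,0.4,0.6,0,0,0.04]'
python3 -m creep '[-1.8,0.4,0.6,0,0,0.038,-1.8,0.5,0.6,0,0,0.038,-1.7,0.55,0.6,0,0,0.038,-1.7,0.6,0.6,0,0,0.038,-1.7,0.7,0.6,0,0,0.038]'
python3 plan.py .4405 .0346 .09 -3.1 5
```

```text
t: 2.35
position: [0.4119, 0.1019, 0.149]
eef_rot: [2.096, 2.336, 0.016]
ft_force: [0.3, -0.0, 0.3]
grip_width: -0.0001
t: 2.77
position: [0.4442, 0.0103, 0.1181]
eef_rot: [2.32, 2.113, 0.02]
ft_force: [0.3, 1.1, 0.4]
grip_width: -0.0001
t 2.77 step 7.5mm 0.5deg F [0.3 1.1 0.4]
0.47,-0.13,0.56,0.002,-0.001,-0.008,  0.47,-0.12,0.56,0.002,-0.001,-0.008,  0.48,-0.12,0.56,0.002,-0.001,-0.008,  0.48,-0.11,0.56,0.002,-0.001,-0.008,  0.48,-0.11,0.56,0.002,-0.001,-0.008
```

```bash
python3 -m creep '[0.5,-0.1,0.55,0.002,0,-0.008,0.5,-0.1,0.55,0.002,0,-0.008,0.5,-0.1,0.55,0.002,0,-0.008,0.5,-0.1,0.55,0.002,0,-0.008,0.5,-0.1,0.55,0.002,0,-0.008]'
python3 - <<'E'
from h import *
o=arm.get_obs(); p=arm.read_camera("wrist"); print(o["position"])
print({k:np.round(v,3) for k,v in p.items() if k in("fx","fy","cx","cy","T_tool_cam")}); save(p,"c.png")
E
python3 plan.py .4405 .0346 .06 -3.1 5
```

```text
t: 3.18
position: [0.4427, 0.035, 0.089]
eef_rot: [-2.28, -2.157, -0.01]
ft_force: [-0.3, 0.1, 0.8]
grip_width: -0.0002
[0.44267116 0.03501725 0.08899543]
{'fx': np.float64(297.319), 'fy': np.float64(297.319), 'cx': np.float64(256.973), 'cy': np.float64(191.513), 'T_tool_cam': array([[ 0.001, -0.965, -0.263,  0.065],
       [ 1.   ,  0.001,  0.001,  0.   ],
       [-0.001, -0.263,  0.965, -0.143],
       [ 0.   ,  0.   ,  0.   ,  1.   ]])}
t 3.23 step 5.6mm 0.1deg F [-1.  -0.2 -0.5]
-0.03,-0.03,0.56,0,-0.001,-0,  -0.03,-0.03,0.56,0,-0.001,-0,  -0.03,-0.03,0.56,0,-0.001,-0,  -0.03,-0.03,0.56,0,-0.001,-0,  -0.02,-0.03,0.56,0,-0.001,-0
```

View pics/c.png

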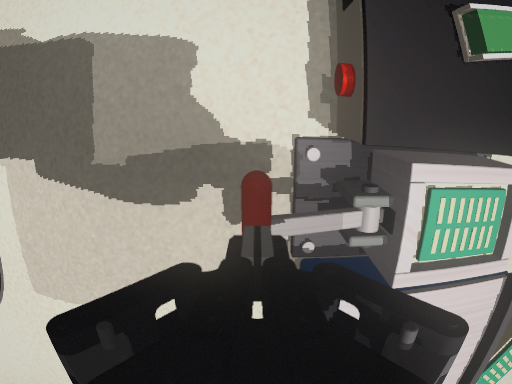

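The wrist view shows the closed fingertips at (257,230) directly over the red handle, where the lever arm joins it. Pressing now.

```bash
python3 -m creep '[0,0,0.5,0,0,0,0,0,0.5,0,0,0,0,0,0.5,0,0,0,0,0,0.5,0,0,0,0,0,0.5,0,0,0]'
python3 -m creep '[0,0,0.5,0,0,0,0,0,0.5,0,0,0,0,0,0.5,0,0,0,0,0,0.5,0,0,0,0,0,0.5,0,0,0]'
python3 plan.py .4405 .0346 .036 -3.1 5
```

```text
t: 3.65
position: [0.4392, 0.038, 0.0618]
eef_rot: [-2.27, -2.161, -0.003]
ft_force: [-6.2, -1.6, 12.5]
grip_width: 0.0001
t: 4.07
position: [0.4376, 0.038, 0.0366]
eef_rot: [-2.27, -2.161, -0.003]
ft_force: [-0.2, 1.3, 11.2]
grip_width: -0.0002
t 4.07 step 0.9mm 0.1deg F [-0.2  1.3 11.2]
-0.07,0.06,0.01,-0.001,-0.001,0.001,  -0.06,0.06,0.01,-0.001,-0.001,0.001,  -0.06,0.06,0.01,-0.001,-0.001,0.001,  -0.06,0.06,0.01,-0.001,-0.001,0.001,  -0.06,0.06,0.01,-0.001,-0.001,0.001
```

Not at the stop yet, because the force hasn't risen. I'll press on gently.

```bash
python3 -m creep '[-0.1,0,0.3,0,0,0,0,0,0.2,0,0,0,0,0,0.3,0,0,0,0,0,0.3,0,0,0,0,0,0.4,0,0,0]'
python3 - <<'E'
from h import *
p=arm.read_camera("scene"); W=cloud(p); r=arm.masks_of(p,"block")
for q in r: 
    w=W[q["mask"]]; w=w[~np.isnan(w[:,0])]; print(round(q["confidence"],2),np.median(w,0).round(4),np.percentile(w[:,2],[50,90]).round(4))
E
```

```text
t: 4.48
position: [0.4385, 0.0381, 0.0344]
eef_rot: [2.273, 2.165, 0.02]
ft_force: [-20.4, -1.6, 103.9]
grip_width: 0.0003
0.96 [0.6066 0.0179 0.1027] [0.1027 0.1058]
0.94 [ 0.8013 -0.0293  0.0374] [0.0374 0.0402]
0.92 [ 0.7959 -0.2237  0.0371] [0.0371 0.0398]
```

The force jumped to 104 N, so the lever is on its stop. The top of the block now reads 0.103–0.106, so it is lifted. Backing off upward.

```bash
python3 -m creep '[0,0,-0.5,0,0,0,0,0,-1.5,0,0,0,0,0,-3,0,0,0,0,0,-3.5,0,0,0,0,0,-3.5,0,0,0]' 
python3 plan.py .5925 .0764 .15 -3.1 5
```

```text
t: 5.0
position: [0.4344, 0.0369, 0.1559]
eef_rot: [-2.275, -2.164, -0.013]
ft_force: [1.0, -0.4, 0.4]
grip_width: -0.0002
t 5.00 step 32.6mm 0.1deg F [ 1.  -0.4  0.4]
0.95,3.12,0.14,0.001,-0.001,0.001,  0.95,3.12,0.13,0.001,-0.001,0.001,  0.95,3.12,0.13,0.001,-0.001,0.001,  0.95,3.12,0.13,0.001,-0.001,0.001,  0.96,3.12,0.12,0.001,-0.001,0.001
```

```bash
python3 -m creep '[1,3.1,0.1,0,0,0,1,3.1,0.1,0,0,0,1,3.1,0.1,0,0,0,1,3.1,0.1,0,0,0,1,3.1,0.1,0,0,0]' 0.4
python3 - <<'E'
from h import *
p=arm.read_camera("top"); W=cloud(p); c=p["color"].astype(int)
for q in arm.masks_of(p,"block"): 
    w=W[q["mask"]]; w=w[~np.isnan(w[:,0])]; print(round(q["confidence"],2),np.median(w,0).round(4),np.percentile(w[:,2],[50,90]).round(4))
for n in("lever","slides"):
  for q in arm.masks_of(p,n)[:1]:
    w=W[q["mask"]]; w=w[~np.isnan(w[:,0])]; print(n,np.median(w,0).round(4))
o=arm.get_obs();p=arm.read_camera("wrist");print(o["position"]);save(p,"d.png")
E
python3 plan.py .5925 .0764 .08 -3.1 5
```

```text
t: 5.42
position: [0.5952, 0.0794, 0.1635]
eef_rot: [2.272, 2.156, 0.03]
ft_force: [-0.6, -0.4, 0.2]
grip_width: 0.0342
0.85 [ 0.7781 -0.216   0.0366] [0.0366 0.0417]
0.77 [ 0.7776 -0.0176  0.0368] [0.0368 0.0418]
0.53 [0.5792 0.0074 0.1031] [0.1031 0.1088]
0.29 [0.6009 0.2227 0.0728] [0.0728 0.0766]
[0.59358248 0.07908808 0.16239498]
t 5.67 step 16.5mm 0.2deg F [-0.1 -0.3  0. ]
-0.06,-0.04,1.65,0.004,-0.001,0,  -0.06,-0.03,1.65,0.004,-0.001,0,  -0.06,-0.02,1.65,0.004,-0.001,0,  -0.06,-0.02,1.65,0.004,-0.001,0,  -0.05,-0.01,1.65,0.004,-0.001,0
```

View pics/d.png

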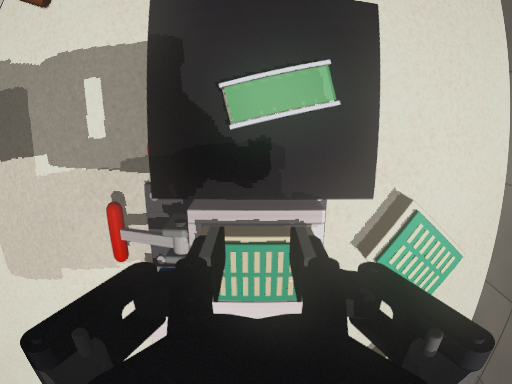

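The wrist view shows the raised block with its cassette at about (258,272), centred between the fingers. The tips, at row 239, are clear of its +y face. The handle at (117,232) is down, and the slides at (280,95) are well clear. Lowering beside the block.

```bash
python3 -m creep '[0,0,1.7,0.004,0,0,0,0,1.7,0.004,0,0,0,0,1.7,0.004,0,0,0,0,1.6,0.004,0,0,0,0,1.3,0.004,0,0]' 
python3 plan.py .5898 .0265 .08 -3.1 5
```

```text
t: 6.08
position: [0.5904, 0.0779, 0.0834]
eef_rot: [-2.277, -2.158, -0.009]
ft_force: [0.8, 0.3, -0.8]
grip_width: 0.0341
t 6.08 step 10.3mm 0.1deg F [ 0.8  0.3 -0.8]
-1.03,0.04,0.06,0,-0.001,0,  -1.03,0.04,0.06,0,-0.001,0,  -1.03,0.04,0.06,0,-0.001,0,  -1.03,0.04,0.06,0,-0.001,0,  -1.03,0.04,0.07,0,-0.001,0
```

```bash
python3 -m creep '[-0.6,0,0.05,0,0,0,-0.5,0,0.05,0,0,0,-0.4,0,0,0,0,0,-0.4,0,0,0,0,0,-0.4,0,0,0,0,0]' 
python3 -m creep '[-0.5,0,0,0,0,0,-0.5,0,0,0,0,0,-0.5,0,0,0,0,0,-0.5,0,0,0,0,0,-0.5,0,0,0,0,0]' 
python3 plan.py .585 -.0624 .08 -3.1 5
```

```text
t: 6.5
position: [0.5868, 0.0525, 0.0817]
eef_rot: [-2.275, -2.157, -0.006]
ft_force: [-0.0, 1.4, -0.5]
grip_width: 0.0341
t: 6.92
position: [0.5861, 0.0246, 0.0837]
eef_rot: [-2.278, -2.158, -0.01]
ft_force: [0.6, -0.3, -0.2]
grip_width: 0.0342
t 6.92 step 17.4mm 0.1deg F [ 0.6 -0.3 -0.2]
-1.74,0.07,0.06,0,-0.001,0,  -1.74,0.07,0.06,0,-0.001,0,  -1.74,0.07,0.07,0,-0.001,0,  -1.74,0.07,0.07,0,-0.001,0,  -1.74,0.07,0.07,0,-0.001,0
```

```bash
cat > blk.py <<'E'
from h import *
p=arm.read_camera("scene"); W=cloud(p); c=p["color"].astype(int)
g=(c[...,1]>c[...,0]*1.25)&(c[...,1]>c[...,2]*1.1)&(W[...,2]>.085)&(W[...,2]<.12)&(W[...,0]<.72)&(W[...,1]<.1)
q=W[g]; cc,s,a=cv2.minAreaRect((q[:,:2]*1000).astype(np.float32)); print(g.sum(),np.round(cc,1),np.round(s,1),round(a,1),"z",np.percentile(q[:,2],[10,50,90]).round(4), "ext",q.min(0).round(3),q.max(0).round(3))
v,u=np.where(g); import sys
if len(sys.argv)>1:
    v,u=int(v.mean()),int(u.mean()); cv2.imwrite("pics/"+sys.argv[1],cv2.resize(p["color"][max(v-70,0):v+70,max(u-90,0):u+90,::-1],None,fx=4,fy=4,interpolation=cv2.INTER_CUBIC))
E
python3 blk.py e.png
```

```text
192 [589.  -12.9] [83.5 62.1] 1.3 z [0.1    0.1027 0.1055] ext [ 0.547 -0.043  0.098] [0.63  0.019 0.114]
```

View pics/e.png

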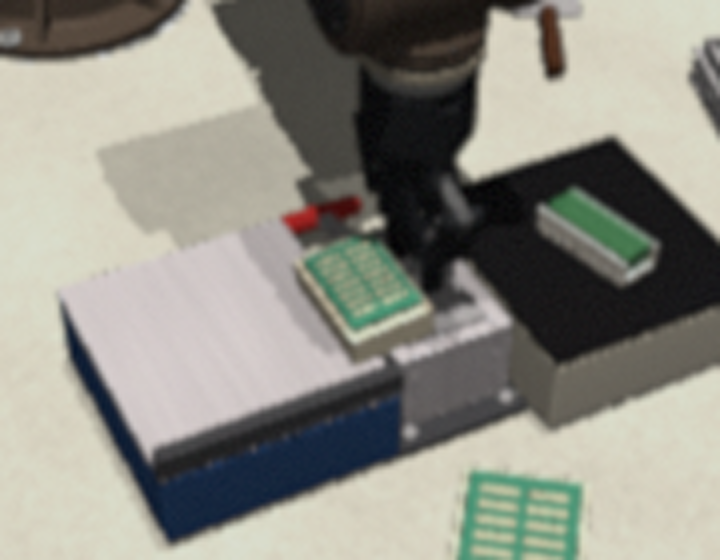

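The crop shows the block at about (365,290), lying flat, having slid squarely from the mould's rim onto the edge of the cold plate. Continuing the push.

```bash
python3 -m creep '[-0.5,0.05,0,0,0,0,-0.5,0.05,0,0,0,0,-0.5,0.05,0,0,0,0,-0.5,0.05,0,0,0,0,-0.5,0.05,0,0,0,0]' 
python3 -m creep '[-0.5,0.05,0,0,0,0,-0.5,0.05,0,0,0,0,-0.5,0.05,0,0,0,0,-0.5,0.05,0,0,0,0,-0.5,0.05,0,0,0,0]' 
python3 -m creep '[-0.6,0.05,0,0,0,0,-0.6,0.05,0,0,0,0,-0.6,0.05,0,0,0,0,-0.6,0.05,0,0,0,0,-0.6,0.05,0,0,0,0]' 
python3 blk.py; python3 plan.py .585 -.0624 .08 -3.1 5
```

```text
t: 7.38
position: [0.5871, -0.0033, 0.0833]
eef_rot: [-2.278, -2.158, -0.009]
ft_force: [-0.8, 0.7, -0.5]
grip_width: 0.0341
t: 7.8
position: [0.5885, -0.0311, 0.0832]
eef_rot: [-2.278, -2.158, -0.01]
ft_force: [-0.3, 1.4, 0.3]
grip_width: 0.0343
t: 8.22
position: [0.5895, -0.0643, 0.0831]
eef_rot: [-2.278, -2.158, -0.01]
ft_force: [-0.9, 0.8, 0.8]
grip_width: 0.0342
215 [ 591.3 -103.3] [53.8 82.7] 85.0 z [0.0985 0.1005 0.1022] ext [ 0.551 -0.132  0.094] [ 0.633 -0.073  0.104]
t 8.27 step 1.3mm 0.1deg F [ 0.  -1.1  0. ]
0.05,-0.1,0.06,0,-0.001,-0,  0.05,-0.1,0.06,0,-0.001,-0,  0.05,-0.1,0.06,0,-0.001,-0,  0.05,-0.1,0.06,0,-0.001,-0,  0.05,-0.1,0.06,0,-0.001,-0
```

```bash
python3 -m creep '[0.8,0,0,0,0,0,1,0,0,0,0,0,0.6,0,-2,0,0,0,0,0,-3.5,0,0,0,0,0,-3.5,0,0,0]'
python3 -c "
from station import arm; print(arm.get_obs()['joint_pos'])"
python3 plan.py .515 -.100 .16 86.9 15;python3 plan.py .515 -.100 .16 -93.1 15
```

```text
t: 8.68
position: [0.5878, -0.0385, 0.1684]
eef_rot: [-2.272, -2.148, 0.003]
ft_force: [-0.0, -0.3, 0.3]
grip_width: 0.0343
[-0.18062425  0.51386034  1.71049233  0.00874495  0.93058453 -0.13002775]
t 8.68 step 6.4mm 6.0deg F [-0.  -0.3  0.3]
-0.44,-0.46,0.06,-0,-0.001,-0.105,  -0.39,-0.5,0.06,-0,-0.001,-0.105,  -0.33,-0.54,0.06,-0,-0.001,-0.105,  -0.27,-0.57,0.06,-0,-0.001,-0.105,  -0.21,-0.6,0.06,-0,-0.001,-0.105
-0.15,-0.62,0.06,-0,-0.001,-0.105,  -0.08,-0.63,0.06,-0,-0.001,-0.105,  -0.02,-0.63,0.06,-0,-0.001,-0.105,  0.05,-0.63,0.06,-0,-0.001,-0.105,  0.12,-0.62,0.06,-0,-0.001,-0.105
0.18,-0.61,0.06,-0,-0.001,-0.105,  0.24,-0.59,0.06,-0,-0.001,-0.105,  0.3,-0.56,0.06,-0,-0.001,-0.105,  0.36,-0.52,0.06,-0,-0.001,-0.105,  0.41,-0.48,0.06,-0,-0.001,-0.105
t 8.68 step 6.4mm 6.0deg F [-0.  -0.3  0.3]
-0.44,-0.46,0.06,-0.001,0,0.105,  -0.48,-0.41,0.06,-0.001,0,0.105,  -0.52,-0.36,0.06,-0.001,0,0.105,  -0.56,-0.3,0.06,-0.001,0,0.105,  -0.59,-0.24,0.06,-0.001,0,0.105
-0.61,-0.18,0.06,-0.001,0,0.105,  -0.62,-0.12,0.06,-0.001,0,0.105,  -0.63,-0.05,0.06,-0.001,0,0.105,  -0.64,0.02,0.06,-0.001,0,0.105,  -0.63,0.08,0.06,-0.001,0,0.105
-0.62,0.15,0.06,-0.001,0,0.105,  -0.6,0.21,0.06,-0.001,0,0.105,  -0.57,0.27,0.06,-0.001,0,0.105,  -0.54,0.33,0.06,-0.001,0,0.105,  -0.51,0.38,0.06,-0.001,0,0.105
```

```bash
python3 -m creep '[-0.45,-0.45,0,0,0,0.11,-0.5,-0.4,0,0,0,0.11,-0.5,-0.35,0,0,0,0.11,-0.55,-0.3,0,0,0,0.11,-0.6,-0.25,0,0,0,0.11]'
python3 -m creep '[-0.6,-0.2,0,0,0,0.11,-0.6,-0.1,0,0,0,0.11,-0.65,-0.05,0,0,0,0.11,-0.65,0,0,0,0,0.11,-0.65,0.1,0,0,0,0.11]'
python3 -m creep '[-0.6,0.15,0,0,0,0.1,-0.6,0.2,0,0,0,0.1,-0.6,0.25,0,0,0,0.1,-0.55,0.3,0,0,0,0.1,-0.5,0.4,0,0,0,0.1]'
python3 plan.py .515 -.100 .14 -93.1 5
```

```text
t: 9.1
position: [0.566, -0.0528, 0.177]
eef_rot: [-2.788, -1.436, -0.006]
ft_force: [0.0, -0.1, -0.5]
grip_width: 0.0342
t: 9.52
position: [0.5388, -0.0667, 0.1769]
eef_rot: [-3.079, -0.588, -0.003]
ft_force: [-0.1, -0.2, 1.2]
grip_width: 0.034
t: 9.93
position: [0.5112, -0.0796, 0.1767]
eef_rot: [-3.126, 0.227, 0.001]
ft_force: [-0.3, -0.4, -0.3]
grip_width: 0.0342
t 9.93 step 8.4mm 1.0deg F [-0.3 -0.4 -0.3]
0.14,0.4,0.73,-0.001,0,-0.018,  0.13,0.4,0.73,-0.001,0,-0.018,  0.12,0.4,0.73,-0.001,0,-0.018,  0.11,0.4,0.73,-0.001,0,-0.018,  0.11,0.4,0.73,-0.001,0,-0.018
```

```bash
python3 -m creep '[0.1,0.4,0.6,0,0,-0.018,0.1,0.45,0.6,0,0,-0.018,0.1,0.45,0.6,0,0,-0.018,0.1,0.45,0.6,0,0,-0.018,0,0.4,0.6,0,0,-0.018]'
python3 - <<'E'
from h import *
o=arm.get_obs();p=arm.read_camera("wrist");print(o["position"]);save(p,"f.png")
# project the expected block front face / tips
r=R.from_rotvec(o["eef_rot"]).as_matrix(); T=p["T_tool_cam"]
g=arm.masks_of(p,"block"); print([(round(q["confidence"],2),q["extent"]) for q in g])
def px(w):
    t=r.T@(np.array(w)-o["position"]); c=T[:3,:3].T@(t-T[:3,3]); th=np.arctan2(np.hypot(*c[:2]),c[2]); return np.round(np.array([p["cx"],p["cy"]])+297.3*th*c[:2]/np.hypot(*c[:2]))
print("rail ends/mid top front", px([.650,-.1135,.088]), "block front edge corners",[px([.591-.045,-.104+s*.03,.096]) for s in(-1,1)],"back",[px([.591+.045,-.104+s*.03,.096]) for s in(-1,1)])
E
python3 plan.py .520 -.100 .078 -93.1 5
```

```text
t: 10.35
position: [0.5137, -0.0992, 0.1447]
eef_rot: [-3.135, 0.054, -0.002]
ft_force: [0.3, -0.4, -0.2]
grip_width: 0.0342
[ 0.51371412 -0.09923823  0.14474486]
[(0.8, [218.0, 24.7, 96.4, 141.3])]
rail ends/mid top front [270.  12.] block front edge corners [array([307., 164.]), array([216., 167.])] back [array([303.,  28.]), array([210.,  31.])]
t 10.45 step 13.3mm 0.2deg F [0.3 0.4 1.4]
0.14,0.02,1.32,-0.001,0,0.003,  0.14,0.02,1.32,-0.001,0,0.003,  0.14,0.01,1.32,-0.001,0,0.003,  0.14,0.01,1.32,-0.001,0,0.003,  0.14,0.01,1.32,-0.001,0,0.003
```

View pics/f.png

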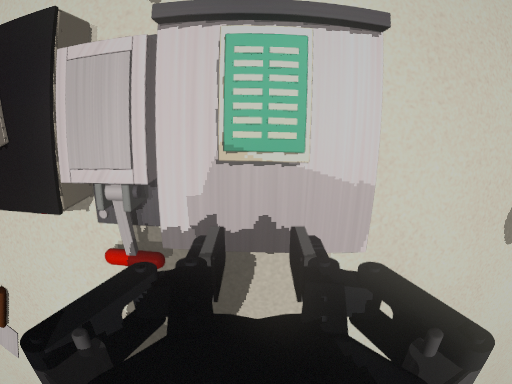

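The wrist view shows the block (columns 218–312, rows 25–165) on the cold plate, nearly square, a little short of the rail at row 25. The fingers stand in front of it. Lowering and pushing toward the rail.

```bash
python3 -m creep '[0.1,0.1,1.3,0,0,0,0.1,0.1,1.3,0,0,0,0.1,0.1,1.3,0,0,0,0.1,0.1,1.3,0,0,0,0.1,0.1,1.1,0,0,0]'
python3 plan.py .549 -.103 .079 -93.1 5
```

```text
t: 10.87
position: [0.5206, -0.103, 0.0804]
eef_rot: [-3.136, 0.039, -0.006]
ft_force: [-0.5, 0.1, 0.8]
grip_width: 0.0344
t 10.87 step 5.7mm 0.3deg F [-0.5  0.1  0.8]
0.57,-0.01,0.03,-0.001,-0.001,0.006,  0.57,-0.02,0.03,-0.001,-0.001,0.006,  0.57,-0.02,0.03,-0.001,-0.001,0.006,  0.57,-0.02,0.03,-0.001,-0.001,0.006,  0.57,-0.03,0.03,-0.001,-0.001,0.006
```

```bash
python3 -m creep '[0.4,0,0,0,0,0.006,0.4,0,0,0,0,0.006,0.4,0,0,0,0,0.006,0.4,0,0,0,0,0.006,0.4,0,0,0,0,0.006]'
python3 -m creep '[0.3,0,0,0,0,0,0.3,0,0,0,0,0,0.2,0,0,0,0,0,0.2,0,0,0,0,0,0,0,0,0,0,0]'
python3 plan.py .549 -.103 .079 -93.1 5; python3 blk.py
```

```text
t: 11.28
position: [0.5423, -0.103, 0.0796]
eef_rot: [-3.134, 0.084, -0.002]
ft_force: [-0.3, -0.4, -0.2]
grip_width: 0.0343
t: 11.7
position: [0.5478, -0.1028, 0.0806]
eef_rot: [-3.132, 0.084, 0.02]
ft_force: [-0.6, 0.1, 0.1]
grip_width: 0.0341
t 11.70 step 0.4mm 0.2deg F [-0.6  0.1  0.1]
0.02,0,0.03,-0.002,0.003,0,  0.02,0,0.03,-0.002,0.003,0,  0.02,0,0.03,-0.002,0.003,0,  0.02,0,0.03,-0.002,0.003,0,  0.02,0,0.03,-0.002,0.003,0
242 [ 598.2 -106.4] [51.1 90.6] 87.3 z [0.0983 0.1004 0.1023] ext [ 0.554 -0.133  0.088] [ 0.644 -0.08   0.104]
```

```bash
python3 -m creep '[0.1,0,0,0,0,0,0.1,0,0,0,0,0,0.1,0,0,0,0,0,0.1,0,0,0,0,0,0.2,0,0,0,0,0]'
python3 -m creep '[0.2,0,0,0,0,0,0.2,0,0,0,0,0,0.2,0,0,0,0,0,0.2,0,0,0,0,0,0.2,0,0,0,0,0]'
python3 - <<'E'
from h import *
o=arm.get_obs();p=arm.read_camera("wrist");print(o["position"],o["ft_force"])
cv2.imwrite("pics/g.png",cv2.resize(p["color"][0:260,120:400,::-1],None,fx=2.3,fy=2.3,interpolation=cv2.INTER_CUBIC))
E
```

```text
t: 12.17
position: [0.5482, -0.1026, 0.0807]
eef_rot: [-3.129, 0.084, 0.041]
ft_force: [-17.2, -3.4, 11.0]
grip_width: 0.0338
t: 12.58
position: [0.5478, -0.1026, 0.0809]
eef_rot: [-3.126, 0.084, 0.08]
ft_force: [-13.0, -2.0, 8.4]
grip_width: 0.0339
[ 0.54782358 -0.10262904  0.08093591] [-12.98753366  -2.00466326   8.36481342]
```

View pics/g.png

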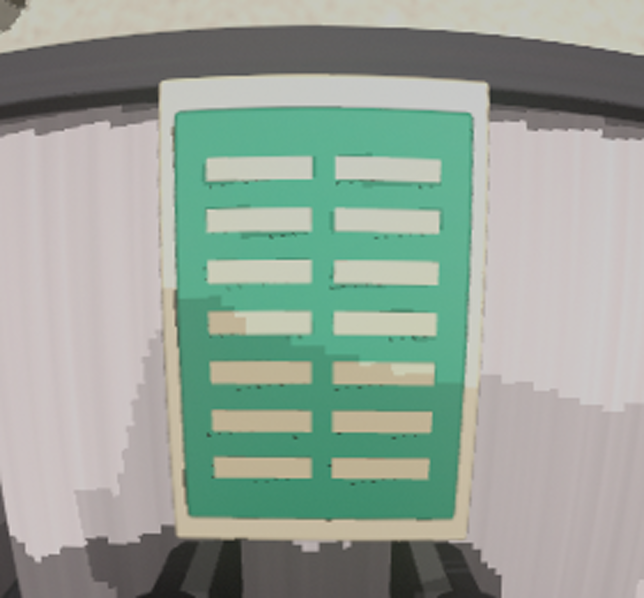

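The block's back edge (row ~80, columns 160–490) meets the rail's face squarely. The contact force is about 15 N and the arm can't move it farther. Backing straight off, then going up.

```bash
python3 -m creep '[-0.3,0,0,0,0,0,-0.5,0,0,0,0,0,-0.8,0,0,0,0,0,-0.8,0,0,0,0,0,-0.5,0,-1,0,0,0]'
python3 -m creep '[0,0,-3,0,0,0,0,0,-3,0,0,0,0,0,-3,0,0,0,0,0,-2,0,0,0,0,0,0,0,0,0]'
python3 - <<'E'
from h import *
o=arm.get_obs();p=arm.read_camera("wrist");print(o["position"],o["ft_force"])
cv2.imwrite("pics/h.png",p["color"][:,:,::-1])
p=arm.read_camera("top");W=cloud(p)
for n in("block","slides","base_moulds","scraper","wash_bottle"):
  for q in arm.masks_of(p,n)[:3]:
    w=W[q["mask"]]; w=w[~np.isnan(w[:,0])]; print(n,round(q["confidence"],2),np.median(w,0).round(3))
E
python3 blk.py
```

```text
t: 13.05
position: [0.518, -0.101, 0.0921]
eef_rot: [-3.125, 0.083, 0.079]
ft_force: [1.1, -0.1, -0.3]
grip_width: 0.0341
t: 13.47
position: [0.5207, -0.1024, 0.2106]
eef_rot: [-3.125, 0.084, 0.078]
ft_force: [0.2, 0.6, 1.0]
grip_width: 0.0342
[ 0.52073091 -0.10241912  0.21062623] [0.17944852 0.63271271 0.95807334]
block 0.75 [ 0.778 -0.216  0.037]
block 0.65 [ 0.778 -0.018  0.037]
slides 0.59 [0.615 0.159 0.094]
slides 0.23 [ 0.617 -0.04   0.074]
base_moulds 0.79 [0.461 0.432 0.034]
base_moulds 0.36 [0.553 0.026 0.07 ]
scraper 0.98 [0.244 0.382 0.004]
wash_bottle 0.84 [ 0.471 -0.476  0.113]
241 [ 602.9 -106.3] [51.7 86.1] 86.6 z [0.0988 0.1006 0.1022] ext [ 0.559 -0.133  0.093] [ 0.646 -0.079  0.105]
```

View pics/h.png

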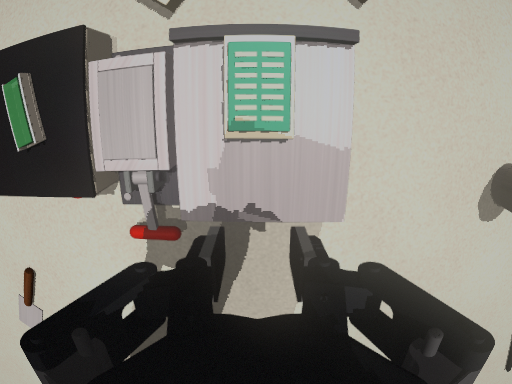

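The block sits flat against the rail (columns 224–294, row ~38). The lever is down, the bystanders haven't moved, and the gripper is clear. Handing in.

```bash
python3 -c "
from station import arm; print(arm.finish_job())"
```

```text
the job is handed in; nothing more can be done
None
```

The wax block is out of the mould and on the blue cold plate, up against the steel rail. I handed the job in at about 13.7 s.

**What I did**
- **Lever:** I pressed it down with the fingers shut until it hit its stop. The top of the block rose from about 70 mm to about 103 mm, against an expected 104.5 mm.
- **Block:** I slid it sideways over the rim onto the cold plate with two fingertips, then forward to the rail. It was never gripped or lifted by the fingers.

**Last checks**
- **Position:** The block lies flat, with its top at 100.6 mm against an expected 101 mm. It points 86.6° against 86.2–86.8° measured for the rail, and no gap shows in the wrist picture.
- **Contact at the rail:** The push met a firm stop at about 13–17 N.
- **Other things:** The lever was still down and the gripper was clear. The slides, bottle, base moulds, scraper and the two larger blocks stayed within about 4 mm of where they started, which is within the camera noise.

**What went less well**
- **Lever stop:** The wrist force there read 104 N when the lever reached its stop, close to the 120 N limit. That is the highest I saw, but I only read it at the end of each move.
- **Final top view:** The network missed the placed block in the last top-camera picture, so its final place rests on the scene and wrist cameras.

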